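# Turn the coffee canister's label to the scanner

### The job

The coffee canister on the small turntable has its orange label turned away from the scanner: turn it until the label faces the scanner (the blue tamper, which must stay put, blocks the way of the handle on one side). Then switch the scanner on by turning its dial fully clockwise to the end stop. Leave the tamper, the cup, the jar and the portafilter where they are.

Things in the scene. Friction and masses are not known exactly. Their poses are not given: they have to be found in the camera images.
- station: fixed label station: a round 92 mm foot 12 mm high with a black scanner block (60 x 80 x 112 mm high) fixed to it; origin on the bench under the turntable axis, z up, +x points from the turntable axis to the scanner, whose red window is 152 mm from the axis. The station itself may be turned on the bench.
- canister: steel canister with black lid, diameter 90 mm, top 128 mm above the bench, clipped to the turntable: it only turns, either way, about the station's axis (2 to 3 N on the handle), and stays where left. Origin on the axis at bench height; +x points to the orange label, -x to the black handle, a closed loop 14 mm thick, 80 to 120 mm above the bench, reaching out to 100 mm from the axis.
- label (a point): middle of the orange label (about 48 mm wide, 60 mm high) on the canister's side, 46 mm from the axis, 66 mm above the bench; an orange stripe on the lid points to it
- handle (a point): point in the middle of the black handle, 75 mm from the axis, 100 mm above the bench
- window (a point): middle of the scanner's red window, 152 mm from the turntable axis, 82 mm above the bench; its face looks back at the axis
- tamper: blue tamper standing loose on one side of the turntable, about 88 to 103 mm from the axis: foot diameter 58 mm, grip diameter 44 mm at 76 to 98 mm height, 106 mm tall, so the handle cannot pass it; origin at the centre of its underside
- cup: white cup standing loose on the other side of the turntable, 72 mm across, 58 mm tall, so the handle passes over it; origin at the centre of its underside
- pod: fixed grey box 110 x 110 x 45 mm carrying the dial at the centre of its top; origin at the centre of its underside
- dial (a joint): angle of the dial, 0 to 2.2 rad, growing as it turns clockwise seen from above; 2.2 is the end stop (scanner on)
- dial_grip (a point): point on the dial's vertical axis at the height to grip it; the dial's grip bar is 46 mm long, 14 mm wide and 32 mm tall, its top 89 mm above the bench, and at joint value 0 lies along the pod's x axis, so its yaw is the pod's yaw minus the joint value
- jar: jar standing loose beside the pod, 54 mm across, 85 mm tall; origin at the centre of its underside
- tray: fixed wooden tray 200 x 140 x 22 mm; origin at the centre of its underside
- portafilter: steel portafilter lying in the tray: basket 70 mm across and 40 mm tall, black handle along its +x, 137 mm from basket centre to the tip; origin at the centre of the basket's underside

How it is judged:
By the outcome, as a careful person would: the job done as asked, in the order asked, and still so for the second after the job is handed in, with the robot touching nothing.
It also fails if it takes over 67 s, if anything falls off the work surface, if the arm or the gripper's body presses on something with over 40 N, if the wrist force passes 120 N, or if a joint passes its speed limit or range.

### The arm

A 6-joint arm with a two-finger parallel gripper is mounted at the origin on the work surface. World frame = base frame: x ahead of the robot, y to its left, z up, the work surface at z = 0. Lengths are in m, angles in rad, forces in N, time in s.
With the tool pointing down it reaches from about 0.275 to 0.825 m from the base axis. Payload 5.2 kg.
Tool frame: the origin (TCP) lies midway between the tips of the shut fingers; the grasp point (between the pads) lies 19 mm behind it; z points along the fingers, y is the line along which they close (so a half turn about z gives the same grasp; the last joint's range is limited). The gripper opens to 93 mm and grips with 3 to 60 N. Pads are 15 mm wide; open, the fingers measure 128 mm over their backs; the gripper's body (75 mm by 188 mm) begins 65 mm behind the grasp point.
Start: joints at [0.951, 0.259, 1.535, -0, 1.348, -0.203], TCP at [0.223, 0.503, 0.219] pointing down, gripper open.
Joint ranges: [-3.14, 3.14], [-0.91, 2.08], [0.19, 2.58], [-1.22, 4.36], [0.22, 2.71], [-3.12, 3.12]. Speed limits (rad/s): [2.57, 2.57, 3.14, 3.14, 3.14, 3.14].

### API

Orientations are given as a rotation vector (axis times angle).
In Python, from station import robot gives the robot as it stands.
- The arm moves only by the shell command python3 -m jog 'ROWS' [FORCE]. ROWS is JSON, one flat list of numbers, 5 for each row, row after row: the shift along the tool's x, y, z in m, then the turn about the tool's z in units of 6 degrees (1.0 is 6 degrees), then the closure, from 0 (fully open) to 1 (shut). In form: [x, y, z, twist, hand, x, y, z, twist, hand, ...]. A call has 1 to 5 rows; each row shifts and turns the commanded pose from where the row before left it, along the tool's axes as they then stand; what a row does not reach is not made up. A row lasts 1/10 s, in which the tool goes at most 50 mm and 8.59 degrees, less where a joint would pass 70% of its speed; a pose out of reach is approached as far as the arm can. A call is refused whole if a number of a shift passes 0.05 or a number of a turn 1, either way. A call with a gripper value outside its range is refused whole. The fingers move at their own pace and stop on an object; FORCE is the grip in N (left out, the last holds). Time passes only in rows, so rows that do not move let the fingers close. It gives the time, the measured TCP pose, the force, the opening and the grip force at its end, in the units of the state.
- robot.sense(): the state, without advancing time (a new reading comes with each control period).
- robot.capture(name): name is "scene" or "top"; returns a dict with "img" (400x640x3 uint8, red, green, blue), "fx", "fy", "cx", "cy" (pixels), "pose" (4x4, takes a point from camera to world coordinates). Camera axes: x right, y down, z forward; pixel columns grow to the right and rows downward; lengths in m; the calibration is good to about 2 mm. A picture is of the moment at which its call begins. There is no depth.
- robot.job_done(): hands the job in; it is judged then, once.
The state is a dict: "clock": time; "joint_pos": joint angles; "joint_vel": joint speeds; "joint_torque": joint torques, N m; "ee_pos": TCP position; "eef_rot": TCP orientation; "ft_force": force on the tool from outside, world axes, zero at the start; "moment": the same for the moment, N m; "opening": finger opening in m; "grip_force": force on a finger pad.
Only numpy, scipy, OpenCV 4.12 (cv2) and the standard library are available. Lean on these libraries where they do the work, as an engineer would, in place of code of your own. Each camera call takes 0.05 s, during which the arm holds its last target. There are 200 camera calls.

## Working session

There is one attempt and no reset: what is moved stays moved. The work goes in short steps, Python scripts to look and compute and a shell command to move; the robot and the scene stay as the last step left them, time stands still between calls to the robot, and variables do not carry over. Pictures are saved under pics/ and viewed, at most 10 in all, crops included, and the job is handed in when it is done.

```bash
mkdir -p pics; python3 - <<'E'
from station import robot
import cv2,numpy as np
for n in("top","scene"):
    c=robot.capture(n); cv2.imwrite(f"pics/{n}0.png",c["img"][:,:,::-1]); print(n,c["fx"],c["fy"],c["cx"],c["cy"],np.round(c["pose"],4).tolist())
s=robot.sense();print({k:np.round(v,3).tolist() for k,v in s.items()})
E
```

```text
top 509.6640473680662 509.6640473680662 318.51909905164143 198.9871197112789 [[-0.0141, -0.9866, 0.1628, 0.3428], [-0.9998, 0.0117, -0.0158, 0.0253], [0.0136, -0.163, -0.9865, 1.3761], [0.0, 0.0, 0.0, 1.0]]
scene 416.37870479713325 416.37870479713325 320.6409423668619 199.5643780530689 [[0.3873, 0.5303, -0.7541, 1.2472], [0.922, -0.2209, 0.3181, -0.2598], [0.0021, -0.8185, -0.5745, 0.6358], [0.0, 0.0, 0.0, 1.0]]
{'clock': 0.1, 'joint_pos': [0.951, 0.259, 1.536, 0.0, 1.348, -0.203], 'joint_vel': [-0.001, -0.003, -0.002, 0.001, -0.0, 0.0], 'joint_torque': [0.002, -43.821, -28.464, 0.072, 0.036, -0.0], 'ee_pos': [0.222, 0.503, 0.218], 'eef_rot': [-0.65, -3.073, 0.002], 'ft_force': [0.147, 0.555, -0.672], 'moment': [-0.0, -0.027, 0.027], 'grip_force': 0.0, 'opening': 0.093}
```

View pics/top0.png

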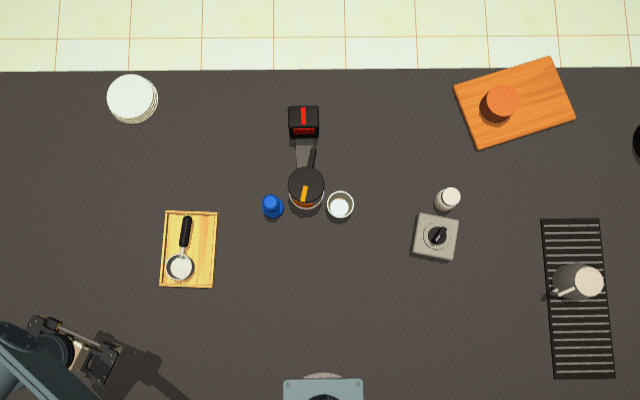

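View pics/scene0.png

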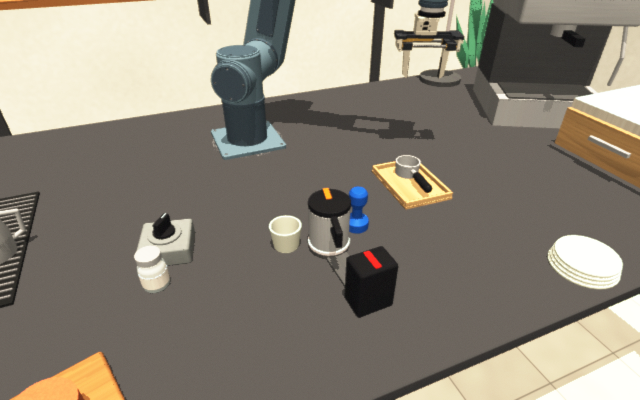

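The top view shows the canister lid at about (306,188), its handle pointing at the scanner (313,155), the tamper at (272,206) on the +y side, the cup at (340,205) on the -y side, and the dial at (437,236). The handle therefore has to go clockwise, over the cup. Next I'll zoom in to measure.

```bash
python3 - <<'E'
import cv2,numpy as np
i=cv2.imread("pics/top0.png")
a=cv2.resize(i[95:225,255:360],None,fx=4,fy=4,interpolation=cv2.INTER_CUBIC)
b=cv2.resize(i[175:270,405:475],None,fx=4,fy=4,interpolation=cv2.INTER_CUBIC)
o=np.zeros((520,700,3),np.uint8);o[:520,:420]=a;o[:380,420:]=b
cv2.imwrite("pics/crop0.png",o)
E
```

```text
(no output)
```

View pics/crop0.png

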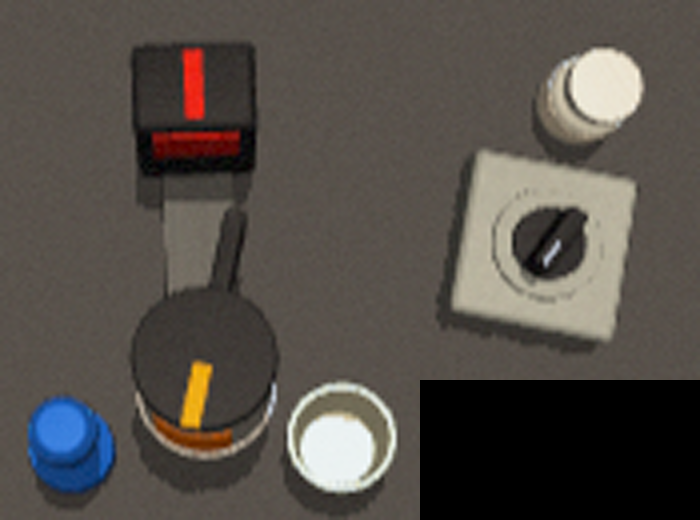

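```bash
cat > h.py <<'E'
import numpy as np
from station import robot
def ray(c,u,v,z):
    P=np.array(c["pose"]); d=P[:3,:3]@[(u-c["cx"])/c["fx"],(v-c["cy"])/c["fy"],1]; o=P[:3,3]
    return o+d*(z-o[2])/d[2]
E
python3 - <<'E'
from h import *
c=robot.capture("top")
L=dict(lid=(205,360,.128),s0=(203,362,.128),s1=(190,427,.128),htip=(237,210,.12),hroot=(222,292,.12),sc0=(193,48,.112),sc1=(195,118,.112),win=(197,143,.082),tamp=(62,425,.106),cup=(342,437,.058))
R=dict(p0=(480,150,.045),p1=(636,182,.045),p2=(611,340,.045),p3=(455,308,.045),d0=(578,213,.089),d1=(538,272,.089),dc=(547,243,.06),jar=(606,86,.085))
for k,(u,v,z) in L.items(): print(k,ray(c,255+u/4-.375,95+v/4-.375,z).round(4))
for k,(u,v,z) in R.items(): print(k,ray(c,405+(u-420)/4-.375,175+v/4-.375,z).round(4))
E
```

```text
lid [0.5853 0.0364 0.128 ]
s0 [0.5841 0.0376 0.128 ]
s1 [0.5432 0.0461 0.128 ]
htip [0.6837 0.0151 0.12  ]
hroot [0.6305 0.0253 0.12  ]
sc0 [0.7943 0.0422 0.112 ]
sc1 [0.7472 0.0413 0.112 ]
win [0.7397 0.0406 0.082 ]
tamp [0.5489 0.1271 0.106 ]
cup [ 0.5466 -0.0522  0.058 ]
p0 [ 0.524  -0.2627  0.045 ]
p1 [ 0.5015 -0.365   0.045 ]
p2 [ 0.3981 -0.3425  0.045 ]
p3 [ 0.4202 -0.2415  0.045 ]
d0 [ 0.4768 -0.3139  0.089 ]
d1 [ 0.4397 -0.2864  0.089 ]
dc [ 0.4606 -0.3003  0.06  ]
jar [ 0.5592 -0.3375  0.085 ]
```

The measurements agree with the sizes given: the window is 154 mm from the axis and the pod side comes out at about 105 mm. The handle yaw is -12° and the target yaw is about -179°, which is a 167° clockwise turn. First I'll move above the handle.

```bash
cat >> h.py <<'E'
from scipy.spatial.transform import Rotation as Ro
def to(x,y,z,psi):
    s=robot.sense(); R=Ro.from_rotvec(s["eef_rot"]).as_matrix(); p=np.array(s["ee_pos"])
    cur=np.degrees(np.arctan2(R[1,0],R[0,0])); t=-((psi-cur+180)%360-180)
    print("pos",p.round(4),"psi",cur.round(2),"tool z",R[:,2].round(3),"q",np.round(s["joint_pos"],2),"t",s["clock"],"F",np.round(s["ft_force"],1),"M",np.round(s["moment"],2),"open",round(s["opening"],4),"grip",round(s["grip_force"],1))
    print("tool shift",(R.T@(np.array([x,y,z])-p)).round(4),"twist units",round(t/6,2))
E
python3 -m jog '[-0.035,-0.015,0,0,0.45,-0.035,-0.015,0,0,0.45,-0.035,-0.015,0,0,0.45,-0.035,-0.015,0,0,0.45,-0.035,-0.015,0,0,0.45]' 20
python3 -m jog '[-0.035,-0.015,0,0,0.45,-0.035,-0.015,0,0,0.45,-0.035,-0.015,0,0,0.45,-0.035,-0.015,0,0,0.45,-0.035,-0.015,0,0,0.45]'
python3 -m jog '[-0.035,-0.015,0,0,0.45,-0.035,-0.015,0,0,0.45,-0.035,-0.015,0,0,0.45,-0.035,-0.015,0,0,0.45,-0.035,-0.015,0,0,0.45]'
python3 -c "
from h import *
to(.6616,.02,.16,168)"
```

```text
clock: 0.65
ee_pos: [0.3529, 0.3622, 0.2184]
eef_rot: [-0.649, -3.073, 0.0]
ft_force: [1.1, 0.1, 0.3]
opening: 0.0578
grip_force: 0.0
clock: 1.15
ee_pos: [0.4826, 0.2227, 0.2184]
eef_rot: [-0.65, -3.073, 0.0]
ft_force: [0.5, -0.5, -0.8]
opening: 0.0511
grip_force: 0.0
clock: 1.65
ee_pos: [0.6123, 0.0834, 0.2182]
eef_rot: [-0.65, -3.073, 0.0]
ft_force: [0.8, -0.3, 0.5]
opening: 0.0511
grip_force: 0.0
pos [0.6123 0.0834 0.2182] psi 156.11 tool z [-0.001  0.    -1.   ] q [-0.05  0.38  1.36  0.    1.4  -1.2 ] t 1.65 F [ 0.8 -0.3  0.5] M [-0.01 -0.03  0.01] open 0.0511 grip 0.0
tool shift [-0.0708 -0.038   0.0582] twist units -1.98
```

```bash

python3 -m jog '[-0.035,-0.019,0,0,0.45,-0.0358,-0.019,0,0,0.45,0,0,0.02,-1,0.45,0,0,0.02,-0.98,0.45,0,0,0.018,0,0.45]'
python3 -c "
from h import *
import cv2
to(.6616,.02,.088,168)
cv2.imwrite('pics/a.png',cv2.resize(robot.capture('scene')['img'][150:330,220:460,::-1],None,fx=3,fy=3))"
```

```text
clock: 2.15
ee_pos: [0.6607, 0.0206, 0.159]
eef_rot: [-0.325, -3.123, -0.0]
ft_force: [0.5, 1.8, 0.5]
opening: 0.0508
grip_force: 0.0
pos [0.6607 0.0206 0.159 ] psi 168.11 tool z [-0.001  0.    -1.   ] q [-0.14  0.5   1.33  0.    1.32 -1.5 ] t 2.15 F [0.5 1.8 0.5] M [-0.04 -0.   -0.02] open 0.0508 grip 0.0
tool shift [-0.0011 -0.0004  0.071 ] twist units 0.02
```

View pics/a.png

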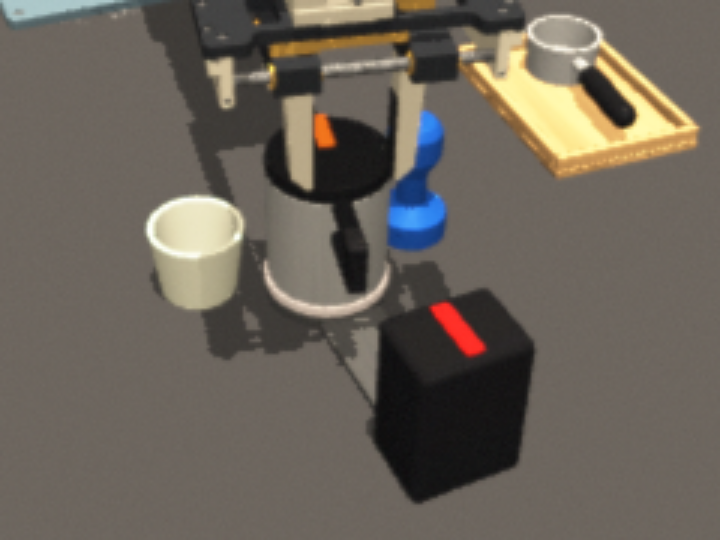

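The finger tips at (305,185) and (402,175) straddle the handle at (350,240). I'll go down and close on it.

```bash

python3 -m jog '[0,0,0.02,0,0.45,0,0,0.02,0,0.45,0,0,0.02,0,0.45,0,0,0.01,0,0.45,0,0,0,0,0.45]'
python3 -m jog '[0,0,0,0,0.6,0,0,0,0,0.7,0,0,0,0,0.8,0,0,0,0,0.9,0,0,0,0,1]' 20
python3 -m jog '[0,0,0,0,1,0,0,0,0,1,0,0,0,0,1]'
python3 -c "
from h import *
to(.6616,.02,.088,168)"
```

```text
clock: 2.7
ee_pos: [0.6598, 0.0215, 0.0891]
eef_rot: [-0.328, -3.121, -0.0]
ft_force: [0.3, 0.1, -0.3]
opening: 0.0513
grip_force: 0.0
clock: 3.2
ee_pos: [0.6611, 0.0212, 0.0911]
eef_rot: [0.328, 3.124, -0.0]
ft_force: [-0.4, 0.8, -0.1]
opening: 0.0161
grip_force: 0.0
clock: 3.5
ee_pos: [0.6612, 0.0213, 0.0911]
eef_rot: [0.328, 3.124, 0.0]
ft_force: [-0.6, 1.0, 3.7]
opening: 0.0135
grip_force: 20.0
pos [0.6612 0.0213 0.0911] psi 168.0 tool z [ 0.001  0.    -1.   ] q [-0.14  0.55  1.41  0.    1.18 -1.5 ] t 3.5 F [-0.6  1.   3.7] M [ 0.1   0.09 -0.12] open 0.0135 grip 20.0
tool shift [-0.0007 -0.0012  0.0031] twist units -0.0
```

Gripped, with the opening at 13.5 mm for a 14 mm handle. Now I'll start the arc clockwise, at 6° per row.

```bash

python3 -m jog '[0.0001,-0.004,0,0.5,1,0.0002,-0.0041,0,0.5,1,0.0002,-0.0041,0,0.5,1,0.0002,-0.0041,0,0.5,1,0.0002,-0.0041,0,0.5,1]'
python3 -m jog '[0.0004,-0.0081,0,1,1,0.0004,-0.0081,0,1,1,0.0004,-0.0081,0,1,1,0.0004,-0.0081,0,1,1,0.0004,-0.0081,0,1,1]'
python3 -c "
from h import *
p=np.array(robot.sense()['ee_pos'])-[.5853,.0364,0];a=np.degrees(np.arctan2(p[1],p[0]));print(a,np.hypot(*p[:2]))
a=np.radians(-56.5);to(.5853+.0774*np.cos(a),.0364+.0774*np.sin(a),.088,123)"
```

```text
clock: 4.0
ee_pos: [0.6545, 0.003, 0.0911]
eef_rot: [0.736, 3.053, 0.002]
ft_force: [1.3, 4.0, 2.6]
opening: 0.0141
grip_force: 20.0
clock: 4.5
ee_pos: [0.6276, -0.0258, 0.0911]
eef_rot: [1.506, 2.757, 0.006]
ft_force: [1.9, 8.5, 2.7]
opening: 0.0142
grip_force: 20.2
-55.752362413987534 0.07524943222989436
pos [ 0.6276 -0.0258  0.0911] psi 122.72 tool z [ 0.002  0.003 -1.   ] q [-0.22  0.5   1.5   0.    1.14 -0.79] t 4.5 F [1.9 8.5 2.7] M [ 1.27 -0.2  -0.25] open 0.0142 grip 20.2
tool shift [-0.0022 -0.001   0.0031] twist units -0.05
```

```bash

python3 -m jog '[0.0003,-0.0081,0,1,1,0.0003,-0.0081,0,1,1,0.0003,-0.0081,0,1,1,0.0003,-0.0081,0,1,1,0.0003,-0.0081,0,1,1]'
python3 -m jog '[0.0004,-0.0081,0,1,1,0.0004,-0.0081,0,1,1,0.0004,-0.0081,0,1,1,0.0004,-0.0081,0,1,1,0.0004,-0.0081,0,1,1]'
python3 -m jog '[0.0004,-0.0081,0,1,1,0.0004,-0.0081,0,1,1,0.0004,-0.0081,0,1,1,0.0004,-0.0081,0,1,1,0.0004,-0.0081,0,1,1]'
python3 -c "
from h import *
p=np.array(robot.sense()['ee_pos'])-[.5853,.0364,0];a=np.degrees(np.arctan2(p[1],p[0]));print(a,np.hypot(*p[:2]))
a=np.radians(-178.7);to(.5853+.0774*np.cos(a),.0364+.0774*np.sin(a),.088,1.3)"
```

```text
clock: 5.0
ee_pos: [0.5902, -0.0369, 0.091]
eef_rot: [-2.167, -2.272, -0.01]
ft_force: [5.0, 16.1, 2.7]
opening: 0.0138
grip_force: 20.1
clock: 5.5
ee_pos: [0.5534, -0.0281, 0.0911]
eef_rot: [-2.682, -1.633, -0.016]
ft_force: [13.4, 17.6, -5.8]
opening: 0.014
grip_force: 19.9
clock: 6.0
ee_pos: [0.5257, -0.0034, 0.0912]
eef_rot: [3.014, 0.884, 0.02]
ft_force: [20.0, 10.5, -13.1]
opening: 0.0135
grip_force: 20.0
-146.29452621424883 0.07163920663477352
pos [ 0.5257 -0.0034  0.0912] psi 32.69 tool z [ 0.012  0.003 -1.   ] q [-0.22  0.33  1.77  0.01  1.02  0.77] t 6.0 F [ 20.   10.5 -13.1] M [ 1.72 -3.04  0.04] open 0.0135 grip 20.0
tool shift [ 0.0055 -0.0416  0.0031] twist units 5.23
```

The grip is pulling radially with about 20 N, so I'll move the path slightly inward as I go on.

```bash

python3 -m jog '[0.0015,-0.004,0,0.5,1,0.0015,-0.004,0,0.5,1,0.001,-0.004,0,0.5,1,0.001,-0.004,0,0.5,1,0.001,-0.0038,0,0.5,1]'
python3 -c "
from h import *
p=np.array(robot.sense()['ee_pos'])-[.5853,.0364,0];a=np.degrees(np.arctan2(p[1],p[0]));print(a,np.hypot(*p[:2]))
P=np.array([(.6612,.0213),(.6545,.003),(.6276,-.0258),(.5902,-.0369),(.5534,-.0281),(.5257,-.0034)])
s=np.linalg.lstsq(np.c_[2*P,np.ones(6)],(P**2).sum(1),rcond=None)[0];print(s[:2],np.sqrt(s[2]+s[:2]@s[:2]))
a=np.radians(-178.7);to(.5853+.0774*np.cos(a),.0364+.0774*np.sin(a),.088,1.3)"
```

```text
clock: 6.5
ee_pos: [0.5173, 0.0143, 0.0912]
eef_rot: [3.102, 0.488, 0.003]
ft_force: [-1.0, -2.7, 3.0]
opening: 0.0137
grip_force: 20.0
-161.97540357860484 0.07148120165330725
[0.58823959 0.03803122] 0.07491980270910552
pos [0.5173 0.0143 0.0912] psi 17.9 tool z [ 0.002 -0.001 -1.   ] q [-0.19  0.32  1.79 -0.    1.03  1.07] t 6.5 F [-1.  -2.7  3. ] M [-0.25  0.01 -0.02] open 0.0137 grip 20.0
tool shift [-0.0027 -0.0223  0.0031] twist units 2.77
```

```bash

python3 -m jog '[0.0003,-0.0038,0,0.5,1,0.0003,-0.0038,0,0.5,1,0.0003,-0.0038,0,0.5,1,0.0003,-0.0038,0,0.5,1,0.0003,-0.0038,0,0.5,1]'
python3 -m jog '[0.0002,-0.0021,0,0.27,1,0,0,0,0,1,0,0,0,0,1]'
python3 - <<'E'
from h import *
import cv2
to(.512,.0347,.088,1.3)
o=np.zeros((520,720,3),np.uint8)
c=robot.capture('scene');o[:520,:]=cv2.resize(c['img'][150:280,250:430,::-1],(720,520),interpolation=cv2.INTER_CUBIC)
cv2.imwrite('pics/b.png',o)
E
```

```text
clock: 7.0
ee_pos: [0.5138, 0.0332, 0.0911]
eef_rot: [3.14, 0.08, 0.0]
ft_force: [-1.6, -1.7, 4.7]
opening: 0.014
grip_force: 20.0
clock: 7.3
ee_pos: [0.5137, 0.0357, 0.0911]
eef_rot: [3.141, 0.038, -0.0]
ft_force: [-2.3, 0.8, 5.1]
opening: 0.0135
grip_force: 20.0
pos [0.5137 0.0357 0.0911] psi 1.39 tool z [-0. -0. -1.] q [-0.15  0.32  1.79 -0.    1.03  1.4 ] t 7.3 F [-2.3  0.8  5.1] M [ 0.07  0.33 -0.06] open 0.0135 grip 20.0
tool shift [-0.0017  0.001   0.0031] twist units 0.02
```

View pics/b.png

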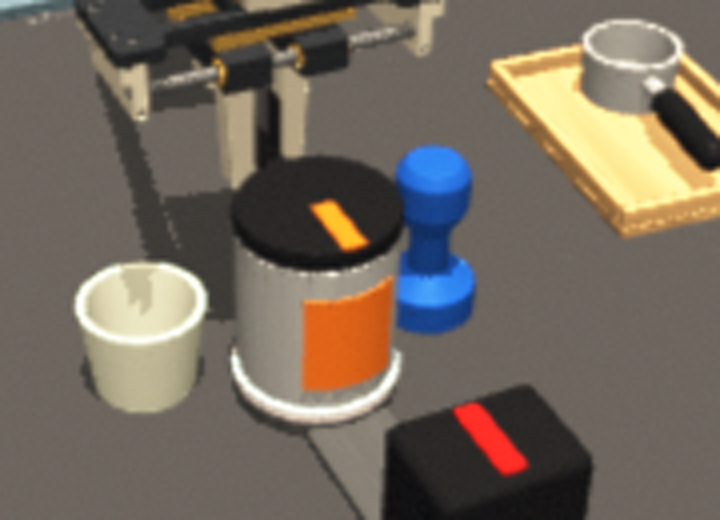

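The label now faces the scanner: the lid stripe at (340,225) lines up with the scanner stripe at (490,438). I'll release, lift, and measure from the top once the arm is clear.

```bash

python3 -m jog '[0,0,0,0,0.8,0,0,0,0,0.7,0,0,0,0,0.6,0,0,0,0,0.55,0,0,0,0,0.5]'
python3 -m jog '[0,0,-0.02,0,0.5,0,0,-0.03,0,0.5,0,0,-0.04,0,0.5,0,0,-0.03,0,0.5,0,0,0,0,0.5]'
python3 -m jog '[-0.01,0.04,0,-1,0.5,-0.01,0.04,0,-1,0.5,-0.01,0.04,0,-1,0.5,0,0.04,0,-1,0.5,0,0.04,0,-1,0.5]'
python3 -m jog '[0,0.04,0,-1,0.5,0,0.03,0,-1,0.5,0,0,0,-1,0.5,0,0,0,-1,0.5,0,0,0,-1,0.5]'
python3 - <<'E'
from h import *
import cv2
to(.46,-.302,.14,143.5)
c=robot.capture('top')
cv2.imwrite('pics/c.png',cv2.resize(c['img'][95:225,255:455,::-1],None,fx=4,fy=4,interpolation=cv2.INTER_CUBIC))
E
```

```text
clock: 7.85
ee_pos: [0.5139, 0.0356, 0.0905]
eef_rot: [-3.141, -0.038, 0.0]
ft_force: [-0.0, -0.5, 0.3]
opening: 0.0446
grip_force: 0.0
clock: 8.35
ee_pos: [0.5167, 0.0353, 0.2153]
eef_rot: [3.14, 0.038, 0.014]
ft_force: [1.1, -0.4, 0.1]
opening: 0.0463
grip_force: 0.0
clock: 8.85
ee_pos: [0.5293, -0.1621, 0.2097]
eef_rot: [-3.022, -0.855, 0.002]
ft_force: [0.5, 0.9, -0.2]
opening: 0.0467
grip_force: 0.0
clock: 9.35
ee_pos: [0.5686, -0.2188, 0.2087]
eef_rot: [-2.697, -1.607, 0.002]
ft_force: [0.2, -0.3, 0.3]
opening: 0.0467
grip_force: 0.0
pos [ 0.5686 -0.2188  0.2087] psi 61.59 tool z [-0.002  0.001 -1.   ] q [-0.55  0.37  1.4   0.    1.37 -0.05] t 9.35 F [ 0.2 -0.3  0.3] M [-0.04  0.12  0.01] open 0.0467 grip 0.0
tool shift [-0.1249 -0.0557  0.0689] twist units -13.65
```

View pics/c.png

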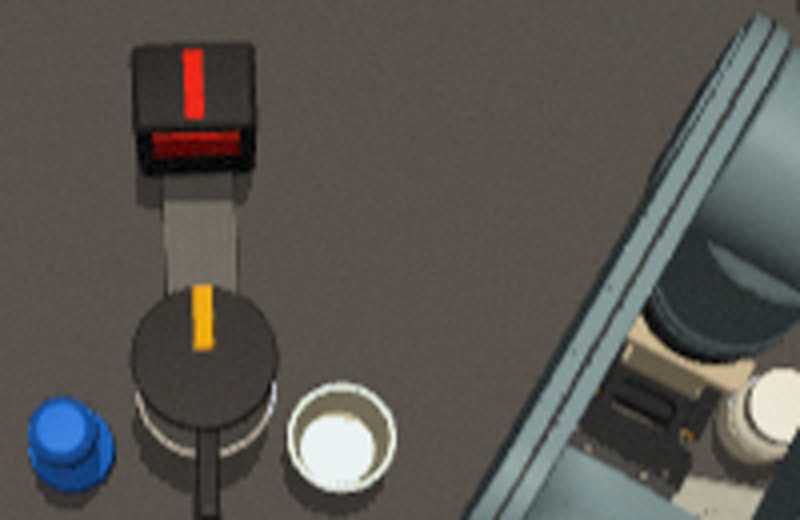

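The stripe (203,351)→(202,285) is parallel to the scanner stripe (195,118)→(193,48) to within about 1°, and the tamper and cup have not moved. Next is the dial.

```bash

python3 -m jog '[-0.0312,-0.0139,0,0,0.5,-0.0312,-0.0139,0,0,0.5,-0.0312,-0.0139,0,0,0.5,-0.0312,-0.0139,0,0,0.5,0,0,0,-1,0.5]'
python3 -m jog '[0,0,0,-1,0.5,0,0,0,-1,0.5,0,0,0,-1,0.5,0,0,0,-1,0.5,0,0,0,-1,0.5]'
python3 -m jog '[0,0,0,-1,0.5,0,0,0,-1,0.5,0,0,0.01,-1,0.5,0,0,0.02,-1,0.5,0,0,0.02,-1,0.5]'
python3 -m jog '[0,0,0.02,-1,0.5,0,0,0,-1,0.5,0,0,0,-0.65,0.5,0,0,0,0,0.5]'
python3 - <<'E'
from h import *
import cv2
to(.46,-.302,.063,143.5)
c=robot.capture('scene')
cv2.imwrite('pics/d.png',cv2.resize(c['img'][150:310,100:260,::-1],None,fx=3.5,fy=3.5,interpolation=cv2.INTER_CUBIC))
E
```

```text
clock: 9.9
ee_pos: [0.4574, -0.3035, 0.2097]
eef_rot: [-2.616, -1.736, 0.003]
ft_force: [0.6, 0.9, 0.2]
opening: 0.0462
grip_force: 0.0
clock: 10.4
ee_pos: [0.4601, -0.3012, 0.2096]
eef_rot: [-2.07, -2.361, -0.0]
ft_force: [-0.7, 0.2, -0.5]
opening: 0.0466
grip_force: 0.0
clock: 10.9
ee_pos: [0.4604, -0.3014, 0.1595]
eef_rot: [-1.389, -2.818, -0.0]
ft_force: [0.4, 0.2, -0.1]
opening: 0.0467
grip_force: 0.0
clock: 11.3
ee_pos: [0.46, -0.3011, 0.1395]
eef_rot: [-0.991, -2.98, -0.001]
ft_force: [-0.4, -0.4, -0.1]
opening: 0.0463
grip_force: 0.0
pos [ 0.46   -0.3011  0.1395] psi 143.22 tool z [-0.001  0.001 -1.   ] q [-0.78  0.32  1.65 -0.    1.17 -1.71] t 11.3 F [-0.4 -0.4 -0.1] M [-0.   -0.02 -0.03] open 0.0463 grip 0.0
tool shift [-0.0006 -0.0008  0.0765] twist units -0.05
```

View pics/d.png

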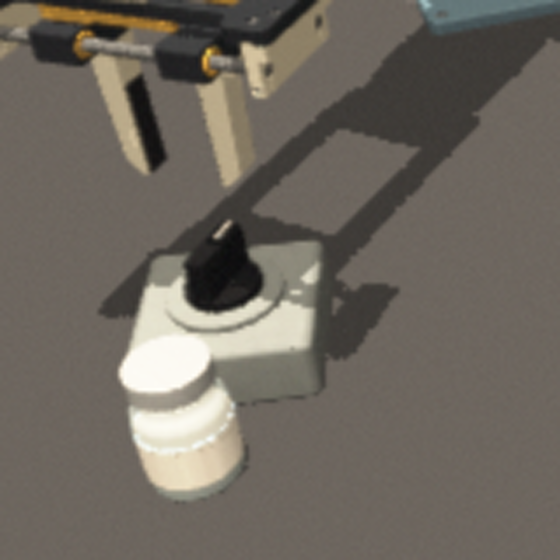

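The finger tips at (155,165) and (235,180) are on either side of the dial bar at (215,255). I'll descend and grip.

```bash

python3 -m jog '[0,-0.001,0.025,0,0.5,0,0,0.025,0,0.5,0,0,0.015,0,0.5,0,0,0.009,0,0.5,0,0,0,0,0.5]'
python3 -m jog '[0,0,0,0,0.6,0,0,0,0,0.7,0,0,0,0,0.8,0,0,0,0,0.9,0,0,0,0,1]' 30
python3 -m jog '[0,0,0,0,1,0,0,0,0,1,0,0,0,0,1]'
python3 -c "
from h import *
to(.46,-.302,.063,143.5)"
```

```text
clock: 11.85
ee_pos: [0.4592, -0.3017, 0.0655]
eef_rot: [-0.991, -2.979, -0.002]
ft_force: [-0.6, 0.8, -0.3]
opening: 0.0467
grip_force: 0.0
clock: 12.35
ee_pos: [0.4612, -0.3012, 0.0673]
eef_rot: [0.991, 2.979, 0.004]
ft_force: [3.0, 5.4, 2.1]
opening: 0.0137
grip_force: 30.0
clock: 12.65
ee_pos: [0.4611, -0.3012, 0.0673]
eef_rot: [0.99, 2.98, 0.003]
ft_force: [3.7, 5.6, 2.4]
opening: 0.0139
grip_force: 30.0
pos [ 0.4611 -0.3012  0.0673] psi 143.26 tool z [ 0.002  0.001 -1.   ] q [-0.78  0.41  1.73  0.    1.01 -1.71] t 12.65 F [3.7 5.6 2.4] M [ 0.86 -0.65 -0.02] open 0.0139 grip 30.0
tool shift [ 0.0004 -0.0014  0.0043] twist units -0.04
```

```bash

python3 -m jog '[0,0.001,0,0.5,1,0,0,0,0.5,1,0,0,0,0.5,1,0,0,0,0.5,1,0,0,0,0.5,1]'
python3 -c "
from h import *
to(.461,-.301,.067,42)"
python3 -m jog '[0,0,0,0.7,1,0,0,0,0.7,1,0,0,0,0.7,1,0,0,0,0.7,1,0,0,0,0.7,1]'
python3 -m jog '[0,0,0,0.7,1,0,0,0,0.7,1,0,0,0,0.7,1,0,0,0,0.7,1,0,0,0,0.7,1]'
python3 -m jog '[0,0,0,0.7,1,0,0,0,0.7,1,0,0,0,0.7,1,0,0,0,0.7,1,0,0,0,0.7,1]'
python3 -c "
from h import *
to(.461,-.301,.067,42)"
```

```text
clock: 13.15
ee_pos: [0.4615, -0.3007, 0.0673]
eef_rot: [1.373, 2.824, 0.002]
ft_force: [2.3, 4.2, 1.8]
opening: 0.0134
grip_force: 30.0
pos [ 0.4615 -0.3007  0.0673] psi 128.14 tool z [ 0.002  0.001 -1.   ] q [-0.78  0.41  1.73  0.    1.01 -1.45] t 13.15 F [2.3 4.2 1.8] M [ 0.73 -0.52  0.06] open 0.0134 grip 30.0
tool shift [ 0.0001 -0.0006  0.0003] twist units 14.36
clock: 13.65
ee_pos: [0.4621, -0.3004, 0.0673]
eef_rot: [1.866, 2.525, 0.004]
ft_force: [4.6, 4.6, 1.8]
opening: 0.0138
grip_force: 30.0
clock: 14.15
ee_pos: [0.4628, -0.3004, 0.0673]
eef_rot: [2.295, 2.143, 0.006]
ft_force: [8.1, 6.3, 0.9]
opening: 0.0138
grip_force: 30.0
clock: 14.65
ee_pos: [0.4634, -0.3006, 0.0673]
eef_rot: [2.646, 1.688, 0.008]
ft_force: [9.5, 5.9, -0.7]
opening: 0.0137
grip_force: 30.0
pos [ 0.4634 -0.3006  0.0673] psi 65.08 tool z [ 0.006  0.001 -1.   ] q [-0.78  0.41  1.73  0.01  1.   -0.35] t 14.65 F [ 9.5  5.9 -0.7] M [ 0.91 -1.59  0.03] open 0.0137 grip 30.0
tool shift [-0.0014 -0.002   0.0003] twist units 3.85
```

```bash

python3 -m jog '[0.001,0,0,0.6,1,0,0,0,0.6,1,0,0,0,0.6,1,0,0,0,0.6,1,0,0,0,0.6,1]'
python3 -c "
from h import *
to(.461,-.301,.067,42)"
python3 -m jog '[0,0,0,0.3,1,0,0,0,0.3,1,0,0,0,0.2,1,0,0,0,0,1]'
python3 -c "
from h import *
to(.461,-.301,.067,42)"
python3 -m jog '[0,0,0,0.2,1,0,0,0,0.2,1,0,0,0,0,1]'
python3 -c "
from h import *
to(.461,-.301,.067,42)"
```

```text
clock: 15.15
ee_pos: [0.464, -0.3008, 0.0673]
eef_rot: [2.877, 1.254, 0.008]
ft_force: [10.1, 1.6, -2.9]
opening: 0.0135
grip_force: 30.0
pos [ 0.464  -0.3008  0.0673] psi 47.1 tool z [ 0.006 -0.001 -1.   ] q [-0.78  0.41  1.73  0.    1.   -0.03] t 15.15 F [10.1  1.6 -2.9] M [ 0.31 -1.51  0.06] open 0.0135 grip 30.0
tool shift [-0.0022 -0.002   0.0003] twist units 0.85
clock: 15.55
ee_pos: [0.4641, -0.3009, 0.0674]
eef_rot: [2.926, 1.135, 0.008]
ft_force: [9.5, 1.1, -3.9]
opening: 0.0137
grip_force: 30.0
pos [ 0.4641 -0.3009  0.0674] psi 42.41 tool z [ 0.006 -0.001 -1.   ] q [-0.78  0.41  1.73  0.    1.    0.05] t 15.55 F [ 9.5  1.1 -3.9] M [ 0.29 -1.51 -0.05] open 0.0137 grip 30.0
tool shift [-0.0023 -0.002   0.0003] twist units 0.07
clock: 15.85
ee_pos: [0.4641, -0.301, 0.0673]
eef_rot: [2.948, 1.075, 0.008]
ft_force: [10.0, 0.6, -3.5]
opening: 0.014
grip_force: 30.3
pos [ 0.4641 -0.301   0.0673] psi 40.07 tool z [ 0.006 -0.002 -1.   ] q [-0.78  0.41  1.73  0.    1.    0.09] t 15.85 F [10.   0.6 -3.5] M [ 0.27 -1.56  0.43] open 0.014 grip 30.3
tool shift [-0.0024 -0.002   0.0003] twist units -0.32
```

The moment about z has risen to 0.43 N m at about 40-42°, which is the predicted end stop. I'll press slightly further, then release without backing off.

```bash

python3 -m jog '[0,0,0,0.25,1,0,0,0,0.25,1,0,0,0,0,1]'
python3 -c "
from h import *
to(.461,-.301,.067,42)"
python3 -m jog '[0,0,0,0.1,0.8,0,0,0,0,0.7,0,0,0,0,0.6,0,0,0,0,0.5,0,0,0,0,0.5]'
python3 -m jog '[0,0,-0.02,0,0.5,0,0,-0.03,0,0.5,0,0,-0.03,0,0.5,0,0,-0.03,0,0.5,0,0,-0.03,0,0.5]'
python3 -m jog '[-0.03,0.04,0,0,0.5,-0.03,0.04,0,0,0.5,-0.03,0.04,0,0,0.5,0,0.04,0,0,0.5,0,0,0,0,0.5]'
python3 - <<'E'
from h import *
import cv2
to(.461,-.301,.2,42)
c=robot.capture('top')
cv2.imwrite('pics/e.png',cv2.resize(c['img'][95:295,250:480,::-1],None,fx=3,fy=3,interpolation=cv2.INTER_CUBIC))
E
```

```text
clock: 16.15
ee_pos: [0.464, -0.3011, 0.0674]
eef_rot: [2.975, 0.998, 0.008]
ft_force: [9.5, 1.5, -3.5]
opening: 0.0141
grip_force: 31.8
pos [ 0.464  -0.3011  0.0674] psi 37.1 tool z [ 0.006 -0.002 -1.   ] q [-0.78  0.41  1.73  0.    1.    0.14] t 16.15 F [ 9.5  1.5 -3.5] M [ 0.16 -1.5   0.74] open 0.0141 grip 31.8
tool shift [-0.0024 -0.0019  0.0004] twist units -0.82
clock: 16.65
ee_pos: [0.4606, -0.3006, 0.0665]
eef_rot: [-2.983, -0.983, 0.001]
ft_force: [-0.7, -0.4, 0.4]
opening: 0.0446
grip_force: 0.0
clock: 17.15
ee_pos: [0.4606, -0.3005, 0.2078]
eef_rot: [-2.984, -0.983, 0.0]
ft_force: [0.1, -0.8, 0.9]
opening: 0.0461
grip_force: 0.0
clock: 17.65
ee_pos: [0.484, -0.487, 0.2042]
eef_rot: [-2.985, -0.978, 0.0]
ft_force: [-0.2, 0.4, -0.4]
opening: 0.0465
grip_force: 0.0
pos [ 0.484  -0.487   0.2042] psi 36.3 tool z [-0.  0. -1.] q [-0.95  0.52  1.19 -0.    1.44 -0.01] t 17.65 F [-0.2  0.4 -0.4] M [-0.06  0.17  0.02] open 0.0465 grip 0.0
tool shift [ 0.0916 -0.1636  0.0042] twist units -0.95
```

View pics/e.png

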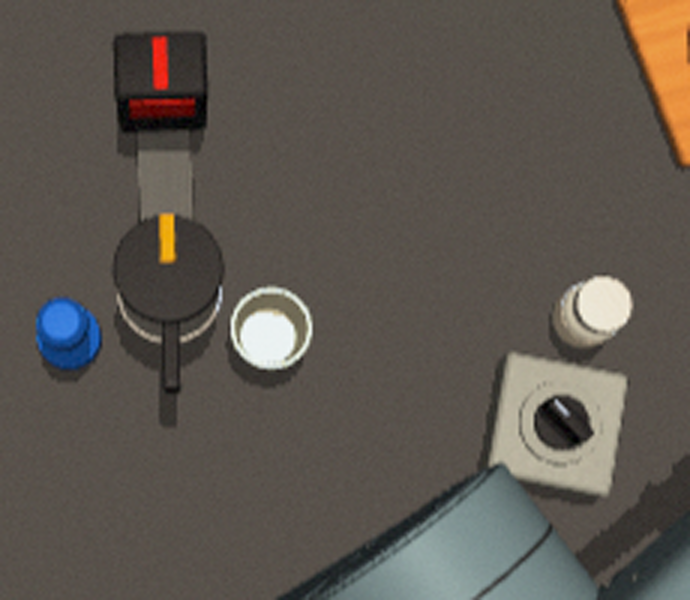

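The dial bar has turned to a yaw of about 43° (pixels (553,402)→(587,437)), which matches the end stop. The label stripe still lines up with the scanner, and the jar, cup and tamper are where they started.

```bash
python3 -c "
from station import robot
print(robot.job_done())"
```

```text
the job is handed in; nothing more can be done
None
```

The canister's label now faces the scanner to within about 1°, the dial is turned clockwise to its end stop, and the job is handed in at about 18 s; the tamper, cup and jar did not move, and the arm never came near the portafilter after the start (not checked in the last picture).

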